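# Shut off the red air valve

## Task

With the fingertips, slide the cover of the air box all the way open, push the red valve handle round until it is fully shut (across its pipe), then slide the cover fully closed again. Everything is pushed and nothing is picked up: leave the blue valve and all the loose things around the box as they are.

Things in the scene. Friction and masses are not known exactly. Their poses are not given: they have to be found in the camera images.
- air_box: grey steel compressed-air box fixed to the bench, 230 mm deep (its x), 530 mm long (its y). Origin: centre of its underside; x points away from the robot, y left along the box, z up. Low guide rails along both long edges rise to 102 mm. A fixed filter-regulator, 126 mm tall, stands past its left end at x 78, y 325 mm, with a pipe on to y 400 mm
- bay (a point): centre of the open-topped valve bay in the box's right half, at cover level, 92 mm above the bench. The bay is 214 mm (box x) by 250 mm (box y) inside; two ball valves stand in it, on pipes along the box's x. The box's left half is closed on top and the cover slides over it
- cover (a joint): sliding aluminium cover over the valve bay, in m: 0 = closed, 0.25 = fully open at its stop; it slides along the box's +y (left). Plate 218 x 262 mm and 2 mm thick, its top 94 mm above the bench. It may start a little ajar. It stays where it is left and takes about 4 N to slide
- cover_bar (a point): middle of the black U-shaped handle on the cover, moving with it: a round bar 10 mm thick that runs 110 mm along the box's x, centred on the cover, its centre 119 mm above the bench (25 mm above the plate), with a 10 mm post at each end
- handle_red (a joint): red lever handle of the marked quarter-turn valve, in rad: 0 = fully open (lever along its pipe, pointing to the box's -x, towards the robot), 1.571 = fully shut at its stop (lever across the pipe, pointing to the box's +y, left). It turns clockwise seen from above, stays where it is left, and takes about 0.4 N m to turn
- red_stem (a point): on the upright turning axis of the red-handled valve, 68.5 mm above the bench (mid-height of the lever)
- red_grip (a point): on the red lever, 55 mm out from its turning axis, mid-height (68.5 mm above the bench). The red sleeve is 16 mm wide, 13 mm high (62 to 75 mm above the bench) and reaches from 22 to 74 mm from the axis; below it the pipe's top lies at 46 mm and the valve body's at 52 mm
- handle_blue (a joint): blue lever handle of the other valve, same build and sense (leave alone). The red and the blue valve stand 105 mm apart along the box's y in the bay, in either order
- blue_grip (a point): on the blue lever, 55 mm out from its turning axis, mid-height
- screwdriver: loose screwdriver, yellow handle, 190 mm long, lying behind the air box (leave alone). Origin: underside (the tool lies along its x)
- wrench: loose steel wrench, 150 mm long, lying behind the air box (leave alone). Origin: underside (the tool lies along its x)
- tape: loose roll of black tape, 90 mm across, 30 mm high, lying by the left-hand end of the box (leave alone). Origin: underside
- spray_can: loose white spray can with a red band and cap, 58 mm across, 150 mm tall, by the right-hand end of the box (leave alone). Origin: underside
- nipple: loose brass plug nipple, 28 mm across, 44 mm tall, standing in front of the box (leave alone). Origin: underside
- small_bin: loose orange open bin, 80 x 120 x 50 mm, behind the box (leave alone). Origin: underside
- blow_gun: loose blue air blow gun lying on its side, about 230 x 130 mm, 24 mm high, by the right-hand end of the box (leave alone). Origin: underside

How it is judged:
On the way, in this order (a step that is already met when the one before it is completed fails the run):
1. the cover is slid all the way open (over 220 of its 250 mm) (value of joint cover above 0.22 m), for 0.1 s.
2. with the cover open, the red handle is pushed fully shut (over 1.48 of 1.571 rad) (value of joint handle_red above 1.48 rad and value of joint cover above 0.1 m), for 0.2 s.
At the end, for the whole second after the job is handed in: the red handle is shut (over 1.48 of 1.571 rad), the cover is closed to within 8 mm, the blue lever has moved under 12 mm and each loose thing under 20 mm (value of joint handle_red above 1.48 rad and value of joint cover below 0.008 m and distance of blue_grip from where it was at the start of the episode below 0.012 m and distance of each of screwdriver, wrench, tape, spray_can, nipple, small_bin, blow_gun from where it was at the start of the episode below 0.02 m); the robot touches nothing.
It fails at once if the blue valve's handle is moved (12 mm or more) (not (distance of blue_grip from where it was at the start of the episode below 0.012 m)).
It fails at once if a loose thing is lifted, carried or shoved (over 20 mm) (distance of any of screwdriver, wrench, tape, spray_can, nipple, small_bin, blow_gun from where it was at the start of the episode above 0.02 m).
It also fails if it takes over 72 s, if anything falls off the work surface, if the arm or the gripper's body presses on something with over 40 N, if the wrist force passes 120 N, or if a joint passes its speed limit or range.

## Robot

A 7-joint arm with a two-finger parallel gripper is mounted at the origin on the work surface. World frame = base frame: x ahead of the robot, y to its left, z up, the work surface at z = 0. Lengths are in m, angles in rad, forces in N, time in s.
With the tool pointing down it reaches from about 0.4 to 0.9 m from the base axis. Payload 5.6 kg.
Tool frame: the origin (TCP) lies midway between the tips of the shut fingers; the grasp point (between the pads) lies robot.pinch_z behind it (robot.pinch_z is the distance from the TCP to the grasp point, in m); y points along the fingers, x is the direction in which the jaws open and shut, and the axes are right-handed (so a half turn about y gives the same grasp; the last joint's range is limited). The gripper opens to 92 mm and grips with 3 to 60 N. Pads are 20 mm wide; open, the fingers measure 128 mm over their backs; the gripper's body (75 mm by 189 mm) begins 69 mm behind the grasp point.
Start: joints at [1.093, 0.468, -0.012, 1.603, 0.006, 1.071, -0.056], TCP at [0.274, -0.59, 0.215] pointing down, gripper open.
Joint ranges: [-2.53, 2.53], [-0.31, 2.02], [-1.57, 1.55], [0.28, 2.44], [-1.29, 4.43], [0.15, 1.84], [-2.92, 2.92]. Speed limits (rad/s): [2.57, 2.57, 3.14, 3.14, 3.14, 3.14, 3.14].

## Interface

Orientations are given as a rotation vector (axis times angle).
In Python, from station import robot, capture gives the robot as it stands.
- The arm moves only by the tool move_arm, never from a script. Its argument "rows" is a list of rows, each a list of 4 numbers: the shift along the tool's x, y, z in m, then the turn about the tool's y in rad. A call has 1 to 8 rows; each row is the pose to reach, as a shift and turn from the pose commanded when the call began, along the tool's axes at that moment; what a row does not reach only later rows make up. A row lasts 1/8 s, in which the tool goes at most 62.5 mm and 10.7 degrees, less where a joint would pass 70% of its speed; a pose out of reach is approached as far as the arm can. A call with a gripper value outside its range is refused whole. "gripper" is the finger opening in m, from 0 to 0.0919, set as the call begins (left out, the last holds). The fingers move at their own pace and stop on an object; "squeeze" is the grip in N (left out, the last holds). Time passes only in rows, so rows that repeat a pose let the fingers close. It gives the time, the measured TCP pose, the force and the opening at its end, in the units of the state.
- robot.get_state(): the state, without advancing time (a new reading comes with each control period).
- capture(name): name is "scene" or "top" or "wrist"; returns a dict with "image" (480x640x3 uint8, red, green, blue), "mtx" (3x3 intrinsics, pixels), "R" (3x3) and "t" (3): a world point X has camera coordinates R X + t; the wrist camera has in their place "tool_from_camera" (4x4, takes a point from camera to tool coordinates, whose origin is the TCP and whose axes are the tool frame's). Camera axes: x right, y down, z forward; pixel columns grow to the right and rows downward; lengths in m; the calibration is good to about 2 mm. A picture is of the moment at which its call begins: read the wrist's pose just before it. There is no depth.
- robot.close_job(): hands the job in, once; it reports no verdict.
The state is a dict: "time": time; "joint_positions": joint angles; "qvel": joint speeds; "joint_efforts": joint torques, N m; "position": TCP position; "eef_rot": TCP orientation; "force": force on the tool from outside, world axes, zero at the start; "moment": the same for the moment, N m; "opening": opening from 0.0 (shut) to 1.0 (fully open).
Only numpy, scipy, OpenCV 4.12 (cv2) and the standard library are available. Lean on these libraries where they do the work, as an engineer would, in place of code of your own. Each camera call takes 0.05 s, during which the arm holds its last target. There are 200 camera calls.

## Working session

There is one attempt and no reset: what is moved stays moved. The work goes in short steps, Python scripts to look and compute and a tool call to move; the robot and the scene stay as the last step left them, time stands still between calls to the robot, and variables do not carry over. Pictures are saved under pics/ and viewed, on a budget of 10 in all, crops included, one or two more only if the job needs it, and the job is handed in when it is done.

Besides the shell and the picture viewer there is one more tool, called after "Request:" as name(argument=value, ...) on one line, values as JSON. move_arm: Moves the arm, as the interface text tells. Its arguments: {"type":"object","properties":{"rows":{"type":"array"},"gripper":{"type":"number"},"squeeze":{"type":"number"}},"required":["rows"]}

```bash
mkdir -p pics; ls
python3 - <<'E'
from station import robot, capture
import cv2,numpy as np,pickle
s=robot.get_state();print({k:np.round(v,3).tolist() for k,v in s.items()}, robot.pinch_z)
d={}
for n in("scene","top"):
    c=capture(n);d[n]=c;cv2.imwrite(f"pics/{n}0.png",c["image"][:,:,::-1])
    print(n,c["mtx"].round(1).tolist(),(-c["R"].T@c["t"]).round(3),c["R"].round(3).tolist())
pickle.dump(d,open("d0.pkl","wb"))
E
```

```text
pics
{'time': 0.0, 'joint_positions': [1.093, 0.468, -0.012, 1.604, 0.006, 1.071, -0.056], 'qvel': [-0.0, -0.001, -0.001, 0.0, -0.0, -0.001, -0.001], 'joint_efforts': [-0.0, -52.058, -0.013, -24.376, -0.057, 0.017, 0.0], 'position': [0.273, -0.589, 0.214], 'eef_rot': [-1.383, 0.884, -0.882], 'force': [-0.071, 0.555, -0.563], 'moment': [0.013, -0.026, -0.029], 'opening': 1.0} 0.0187
scene [[462.1, 0.0, 321.0], [0.0, 462.1, 238.6], [0.0, 0.0, 1.0]] [ 1.128 -0.343  0.863] [[0.569, 0.823, 0.004], [0.618, -0.424, -0.662], [-0.543, 0.379, -0.749]]
top [[462.4, 0.0, 326.1], [0.0, 462.4, 242.7], [0.0, 0.0, 1.0]] [0.518 0.031 1.226] [[0.015, -1.0, -0.003], [-0.998, -0.015, -0.058], [0.058, 0.003, -0.998]]
```

View pics/top0.png

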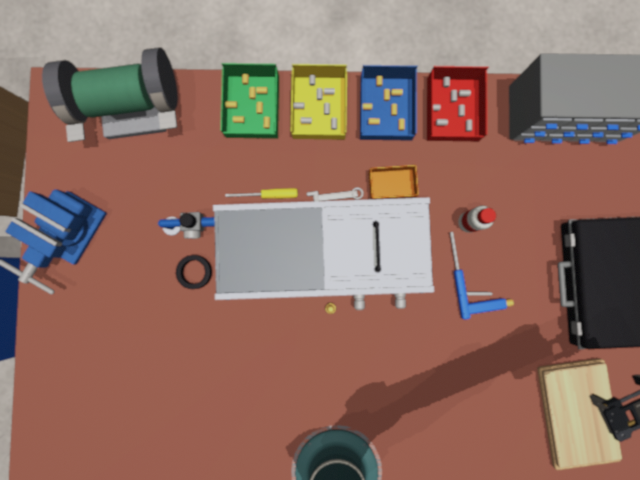

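View pics/scene0.png

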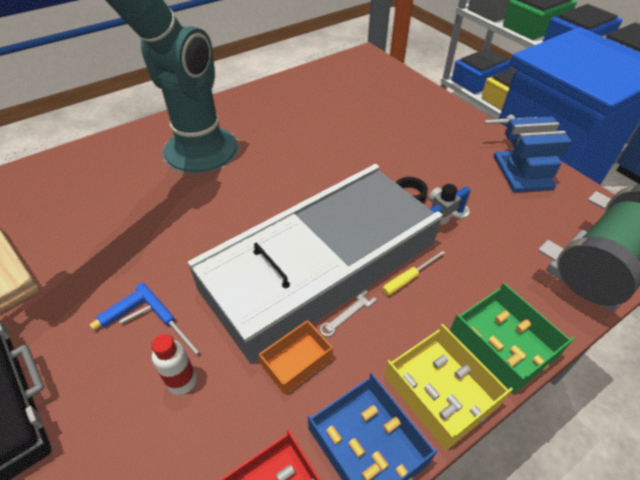

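Top view: the box spans about px (214,206)–(433,291), with the cover on its right half. The black bar runs from (376,222) to (378,270). Spray can, bin and blow gun are clear of the bar; the filter-regulator is at (190,225).

```bash
cat > h.py <<'E'
import numpy as np,cv2
from scipy.spatial.transform import Rotation as Ro
def cast(c,uv,z):
    uv=np.atleast_2d(uv).astype(float);K=np.linalg.inv(c["mtx"])
    d=(c["R"].T@(K@np.c_[uv,np.ones(len(uv))].T)).T;o=-c["R"].T@c["t"]
    return o+d*((z-o[2])/d[:,2])[:,None]
def proj(c,X):
    p=(c["mtx"]@(c["R"]@np.atleast_2d(X).T+c["t"][:,None])).T;return p[:,:2]/p[:,2:]
def blob(m):
    n,l,s,ce=cv2.connectedComponentsWithStats(m.astype(np.uint8));i=1+np.argmax(s[1:,4])
    return l==i,ce[i],s[i]
E
python3 - <<'E'
from h import *
import pickle
from station import robot
d=pickle.load(open("d0.pkl","rb"))
print(Ro.from_rotvec(robot.get_state()["eef_rot"]).as_matrix().round(3).tolist())
def win(c,f,b):
    m=f(c["image"].astype(int));w=np.zeros_like(m);w[b[1]:b[3],b[0]:b[2]]=1;return blob(m&w)
dark=lambda i:i.max(2)<70
for n,b in(("top",(350,210,400,285)),("scene",(235,230,300,300))):
    c=d[n];m,ce,s=win(c,dark,b);ys,xs=np.nonzero(m)
    r=cv2.minAreaRect(np.c_[xs,ys].astype(np.float32));p=cv2.boxPoints(r)
    print(n,ce,s,cast(c,ce,.119).round(4),"corners",cast(c,p,.119).round(4).tolist())
c=d["top"]
# bright rail/cover mask + grey box top
g=c["image"].astype(int);m=(abs(g[...,0]-g[...,2])<40)&(g.min(2)>95);w=np.zeros_like(m);w[190:305,212:440]=1
m,ce,s=blob(m&w);m=cv2.morphologyEx(m.astype(np.uint8),cv2.MORPH_OPEN,np.ones((25,25)))
ys,xs=np.nonzero(m);r=cv2.minAreaRect(np.c_[xs,ys].astype(np.float32));p=cv2.boxPoints(r)
q=cast(c,p,.102);print(r,q.round(4).tolist(),q.mean(0),[np.linalg.norm(q[i]-q[i-1]).round(3) for i in range(4)])
for nme,f,b,z in(("spray",lambda i:(i[...,0]>150)&(i[...,1]<60),(470,200,500,235),.15),("nip",lambda i:(i[...,0]>130)&(i[...,2]<70)&(i[...,1]>100),(320,300,345,320),.044)):
    m,ce,s=win(c,f,b);print(nme,ce,s,cast(c,ce,z).round(3))
E
```

```text
[[0.421, -0.001, 0.907], [-0.907, 0.001, 0.421], [-0.002, -1.0, -0.0]]
top [376.87378641 245.73786408] [374 222   6  49 103] [[ 0.5768 -0.0875  0.119 ]] corners [[0.6339, -0.0797, 0.119], [0.6343, -0.0872, 0.119], [0.519, -0.0934, 0.119], [0.5186, -0.0859, 0.119]]
scene [271.05913978 263.71505376] [254 244  35  43 186] [[ 0.5869 -0.0901  0.119 ]] corners [[0.5258, -0.1044, 0.119], [0.5204, -0.0876, 0.119], [0.6503, -0.082, 0.119], [0.6542, -0.0976, 0.119]]
((322.372314453125, 244.99371337890625), (102.51319122314453, 216.78619384765625), 88.24659729003906) [[0.691, 0.3145, 0.102], [0.7153, -0.2161, 0.102], [0.4656, -0.2242, 0.102], [0.4415, 0.2995, 0.102]] [0.57835417 0.04342604 0.102     ] [np.float64(0.25), np.float64(0.531), np.float64(0.25), np.float64(0.524)]
spray [487.31111111 215.19259259] [481 209  14  14 135] [[ 0.651 -0.341  0.15 ]]
nip [327.88888889 305.11111111] [325 302   7   6  18] [[0.428 0.028 0.044]]
```

Request:
move_arm(rows=[[-0.03,0,0.047,-0.12],[-0.06,0,0.095,-0.24],[-0.09,0,0.142,-0.36],[-0.12,0,0.19,-0.48],[-0.15,0,0.237,-0.6],[-0.18,0,0.285,-0.72],[-0.21,0,0.332,-0.84],[-0.24,0,0.38,-0.95]], gripper=0.0, squeeze=10)

```text
time: 1.1
position: [0.5178, -0.2103, 0.2144]
eef_rot: [-1.566, 0.144, -0.143]
force: [0.6, -0.1, -0.2]
opening: 0.148
```

```bash
cat > to.py <<'E'
# usage: to.py x y z [heading_deg]: shift in tool axes to a world target
import sys;from h import *;from station import robot
s=robot.get_state();R=Ro.from_rotvec(s["eef_rot"]).as_matrix()
t=np.array(list(map(float,sys.argv[1:4])));h=np.degrees(np.arctan2(R[1,0],R[0,0]))
print("t",round(s["time"],2),"pos",np.round(s["position"],4),"F",np.round(s["force"],1),"head",h.round(2),"open",round(s["opening"],3))
print("R",R.round(3).tolist(),"shift",(R.T@(t-s["position"])).round(4),"turn",round(-np.radians(2.8-h),3))
E
python3 to.py .5785 -.1185 .15
```

```text
t 1.1 pos [ 0.5178 -0.2103  0.2144] F [ 0.6 -0.1 -0.2] head -10.47 open 0.148
R [[0.983, -0.0, 0.182], [-0.182, -0.0, 0.983], [-0.0, -1.0, -0.0]] shift [0.043  0.0644 0.1013] turn -0.232
```

Request:
move_arm(rows=[[0.02,0.0,0.05,-0.12],[0.043,0.02,0.1,-0.232],[0.043,0.064,0.1,-0.232],[0.043,0.064,0.1,-0.232]])

```text
time: 1.6
position: [0.5754, -0.1209, 0.1472]
eef_rot: [-1.569, -0.031, 0.043]
force: [-0.4, -0.9, 0.1]
opening: 0.006
```

```bash
python3 to.py .5785 -.1185 .104
python3 - <<'E'
from h import *
from station import capture
a=capture("wrist")["image"];b=capture("top")["image"][180:320,280:480]
b=cv2.resize(b,(640,448))
cv2.imwrite("pics/a.png",cv2.resize(np.vstack([a,b])[:,:,::-1],None,fx=.64,fy=.64))
E
```

```text
t 1.6 pos [ 0.5754 -0.1209  0.1472] F [-0.4 -0.9  0.1] head 2.68 open 0.006
R [[0.999, -0.008, -0.047], [0.047, 0.002, 0.999], [-0.008, -1.0, 0.002]] shift [0.0035 0.0432 0.0021] turn -0.002
```

View pics/a.png

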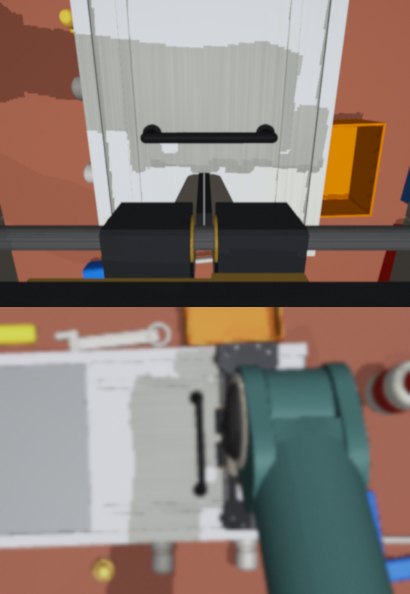

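Fingers shut, tip about 20 mm on the −y side of the bar and centred on it (wrist bar at (143–277,135)). Now descend and push.

Request:
move_arm(rows=[[0.003,0.02,0.0,0],[0.003,0.042,0.0,0],[0.003,0.042,0.012,0],[0.003,0.042,0.03,0],[0.003,0.042,0.055,0],[0.003,0.042,0.08,0],[0.003,0.042,0.11,0],[0.003,0.042,0.14,0]])

```text
time: 2.7
position: [0.5741, 0.0181, 0.1089]
eef_rot: [-1.573, -0.035, 0.036]
force: [0.6, -5.4, -4.5]
opening: 0.006
```

```bash
python3 to.py .566 .15 .104
python3 - <<'E'
from h import *
from station import capture
c=capture("scene");cv2.imwrite("pics/s1.png",c["image"][150:400,130:500,::-1])
E
```

```text
t 2.7 pos [0.5741 0.0181 0.1089] F [ 0.6 -5.4 -4.5] head 2.6 open 0.006
R [[0.999, -0.0, -0.045], [0.045, -0.003, 0.999], [-0.001, -1.0, -0.003]] shift [-0.0021  0.0045  0.1321] turn -0.004
```

View pics/s1.png

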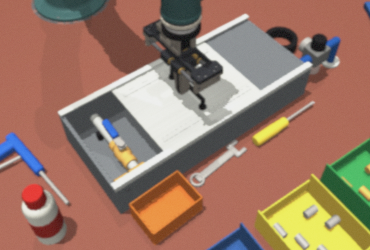

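Request:
move_arm(rows=[[0,0.002,0.025,0],[0,0.002,0.05,0],[0,0.002,0.075,0],[0,0.002,0.1,0],[0,0.002,0.115,0],[0,0.002,0.125,0],[0,0.002,0.13,0],[0,0.002,0.13,0]])

```text
time: 3.75
position: [0.5691, 0.1459, 0.1071]
eef_rot: [-1.574, -0.035, 0.035]
force: [-1.0, -7.5, 5.9]
opening: 0.003
```

```bash
python3 to.py .566 .12 .15
```

```text
t 3.75 pos [0.5691 0.1459 0.1071] F [-1.  -7.5  5.9] head 2.54 open 0.003
R [[0.999, -0.0, -0.044], [0.044, -0.003, 0.999], [-0.0, -1.0, -0.003]] shift [-0.0042 -0.0428 -0.0259] turn -0.005
```

Request:
move_arm(rows=[[0,0,0.004,0],[0,0,0.008,0],[0,0,0.012,0],[0,0,0.012,0]])

```text
time: 4.25
position: [0.5691, 0.1463, 0.1071]
eef_rot: [-1.589, -0.027, 0.032]
force: [-4.2, -28.9, 15.4]
opening: 0.006
```

```bash
python3 to.py .566 .12 .15
```

```text
t 4.25 pos [0.5691 0.1463 0.1071] F [ -4.2 -28.9  15.4] head 2.15 open 0.006
R [[0.999, -0.003, -0.038], [0.037, -0.018, 0.999], [-0.004, -1.0, -0.018]] shift [-0.0042 -0.0424 -0.027 ] turn -0.011
```

At the stop (29 N, no motion). Back off, rise, and view the bay.

Request:
move_arm(rows=[[0,0,-0.015,0],[0,0,-0.035,0],[0,-0.03,-0.035,0],[0,-0.075,-0.035,0],[0,-0.075,-0.035,0]])

```text
time: 4.88
position: [0.572, 0.1268, 0.185]
eef_rot: [-1.568, -0.042, 0.031]
force: [-0.5, -0.6, -0.5]
opening: 0.006
```

```bash
python3 to.py .566 .12 .15
python3 - <<'E'
from h import *
from station import capture
import pickle
d={n:capture(n) for n in("scene","top")};pickle.dump(d,open("d1.pkl","wb"))
a=d["top"]["image"][190:310,310:450];b=d["scene"]["image"][220:360,180:320]
cv2.imwrite("pics/b.png",np.hstack([cv2.resize(a,(467,400)),cv2.resize(b,(400,400))])[:,:800,::-1])
E
```

```text
t 4.88 pos [0.572  0.1268 0.185 ] F [-0.5 -0.6 -0.5] head 2.67 open 0.006
R [[0.999, 0.007, -0.047], [0.047, 0.003, 0.999], [0.007, -1.0, 0.002]] shift [-0.0066  0.0349 -0.0066] turn -0.002
```

View pics/b.png

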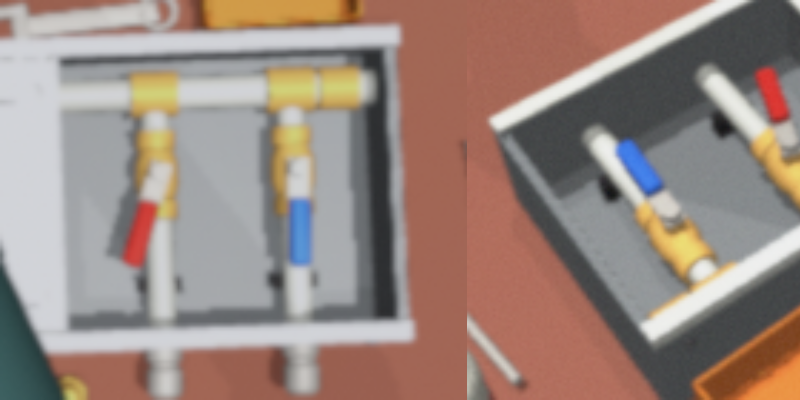

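The red valve is on the left, stem at about crop (158,170), with its lever turned some 20° towards +y. The blue valve is on the right, its lever along the pipe. Measure both.

```bash
cat > lev.py <<'E'
from h import *
import pickle
xh=np.array([.9989,.0471]);yh=np.array([-.0471,.9989])
def levers(d,only=None):
    for n,b in(("top",(310,200,450,300)),("scene",(180,220,320,320))):
        c=d[n];i=c["image"].astype(int);r,g,bl=i[...,0],i[...,1],i[...,2]
        for k,m in(("red",(r>120)&(g<75)&(bl<75)),("blue",(bl>130)&(r<110)&(bl-r>60))):
            w=np.zeros_like(m);w[b[1]:b[3],b[0]:b[2]]=1
            if not (m&w).any():print(n,k,"none");continue
            m,ce,s=blob(m&w);ys,xs=np.nonzero(m);P=cast(c,np.c_[xs,ys],.073)[:,:2];ce=P.mean(0)
            v=cv2.fitLine(P.astype(np.float32),cv2.DIST_L2,0,.001,.001).ravel()[:2];v=v*-np.sign(v@xh) if abs(v@xh)>.3 else v*np.sign(v@yh)
            l=(P-ce)@v;th=np.arctan2(v@yh,-v@xh)
            print(n,k,s[4],"cen",ce.round(4),"len",np.ptp(l).round(3),"theta",th.round(3),"stem",(ce-.048*v).round(4))
E
python3 -c "
from lev import *
levers(pickle.load(open('d1.pkl','rb')))"
```

```text
top red 86 cen [ 0.5432 -0.0286] len 0.044 theta 0.295 stem [ 0.5897 -0.0404]
top blue 113 cen [ 0.5469 -0.149 ] len 0.045 theta 0.034 stem [ 0.5949 -0.1484]
scene red 120 cen [ 0.5445 -0.0306] len 0.057 theta 0.349 stem [ 0.5903 -0.0448]
scene blue 149 cen [ 0.5491 -0.1488] len 0.054 theta 0.077 stem [ 0.5971 -0.1503]
```

Request:
move_arm(rows=[[-0.01,0,-0.05,0],[-0.02,0,-0.1,0],[-0.03,0,-0.15,0],[-0.042,0,-0.199,0],[-0.042,0.04,-0.199,0],[-0.042,0.06,-0.199,0],[-0.042,0.06,-0.199,0]])

```text
time: 5.85
position: [0.5348, -0.075, 0.1189]
eef_rot: [-1.569, -0.032, 0.041]
force: [0.5, -0.4, 0.3]
opening: 0.005
```

```bash
python3 to.py .5394 -.0734 .062
python3 - <<'E'
from h import *
from station import capture
c=capture("wrist");cv2.imwrite("pics/w2.png",c["image"][:,:,::-1])
E
```

```text
t 5.85 pos [ 0.5348 -0.075   0.1189] F [ 0.5 -0.4  0.3] head 2.65 open 0.005
R [[0.999, -0.005, -0.046], [0.046, 0.002, 0.999], [-0.005, -1.0, 0.002]] shift [0.005  0.0569 0.0013] turn -0.003
```

View pics/w2.png

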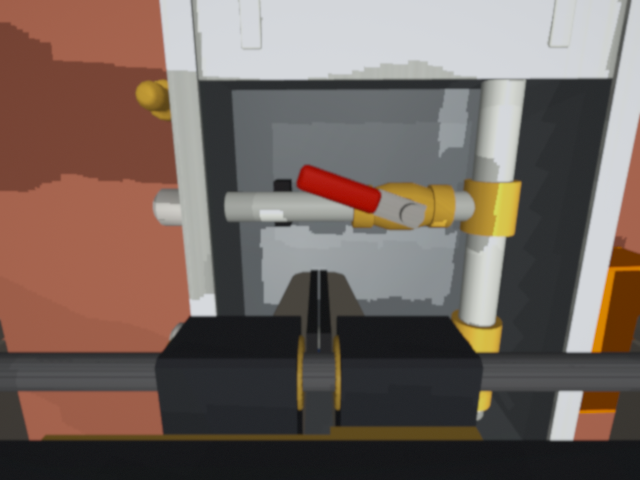

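The wrist view shows the finger between the two valves, clear of both. Red sleeve is at (300–380,170–210), stem at (410,213), and it agrees with the measured stem.

Request:
move_arm(rows=[[0.004,0.03,0.0,0],[0.004,0.057,0.0,0],[0.004,0.057,0.01,0],[0.003,0.057,0.024,0],[0.002,0.057,0.032,0],[0.002,0.057,0.039,0],[0.004,0.057,0.047,0],[0.007,0.057,0.054,0]])

```text
time: 6.9
position: [0.5422, -0.0257, 0.0663]
eef_rot: [-1.577, -0.035, 0.032]
force: [-1.1, -12.0, 1.3]
opening: 0.001
```

```bash
python3 to.py .59 -.043 .062
```

```text
t 6.9 pos [ 0.5422 -0.0257  0.0663] F [ -1.1 -12.    1.3] head 2.45 open 0.001
R [[0.999, 0.002, -0.043], [0.043, -0.007, 0.999], [0.001, -1.0, -0.007]] shift [ 0.047   0.0045 -0.0193] turn -0.006
```

Request:
move_arm(rows=[[0.005,0.002,0.007,0],[0.01,0.003,0.014,0],[0.018,0.003,0.02,0],[0.025,0.003,0.024,0],[0.03,0.003,0.026,0],[0.034,0.003,0.026,0],[0.034,0.003,0.026,0]])

```text
time: 7.78
position: [0.567, 0.0039, 0.0619]
eef_rot: [-1.576, -0.023, 0.047]
force: [-17.6, -6.6, 12.9]
opening: 0.001
```

```bash
python3 to.py .59 -.043 .062
```

```text
t 7.78 pos [0.567  0.0039 0.0619] F [-17.6  -6.6  12.9] head 2.57 open 0.001
R [[0.999, -0.015, -0.045], [0.045, -0.006, 0.999], [-0.015, -1.0, -0.006]] shift [ 0.0208 -0.0002 -0.0479] turn -0.004
```

Request:
move_arm(rows=[[0.004,0,0,0],[0.006,0,0,0],[0.006,0,0,0]])

```text
time: 8.15
position: [0.5673, 0.0039, 0.0617]
eef_rot: [-1.578, -0.014, 0.056]
force: [-32.2, -7.2, 26.2]
opening: 0.007
```

```bash
python3 to.py .59 -.043 .062
```

```text
t 8.15 pos [0.5673 0.0039 0.0617] F [-32.2  -7.2  26.2] head 2.57 open 0.007
R [[0.999, -0.027, -0.045], [0.045, -0.008, 0.999], [-0.027, -1.0, -0.007]] shift [ 0.0205 -0.0005 -0.0479] turn -0.004
```

At the stop (32 N, no motion). Back off, rise, check from above.

Request:
move_arm(rows=[[-0.02,0,0,0],[-0.03,0,-0.005,0],[-0.03,-0.05,-0.005,0],[-0.03,-0.11,-0.005,0],[-0.02,-0.11,0.05,0],[-0.01,-0.11,0.1,0],[0.0,-0.11,0.15,0],[0.003,-0.11,0.19,0]])

```text
time: 9.15
position: [0.5751, 0.1997, 0.1727]
eef_rot: [-1.569, -0.039, 0.035]
force: [0.5, -0.1, -1.3]
opening: 0.006
```

```bash
python3 to.py .567 .192 .106
python3 - <<'E'
from lev import *
from station import capture
d={n:capture(n) for n in("scene","top")};pickle.dump(d,open("d2.pkl","wb"));levers(d)
a=d["top"]["image"][180:320,250:450];b=d["scene"]["image"][150:360,180:420]
cv2.imwrite("pics/c.png",np.hstack([cv2.resize(a,(430,300)),cv2.resize(b,(343,300))])[:,:,::-1])
E
```

```text
t 9.15 pos [0.5751 0.1997 0.1727] F [ 0.5 -0.1 -1.3] head 2.71 open 0.006
R [[0.999, 0.002, -0.047], [0.047, 0.002, 0.999], [0.002, -1.0, 0.001]] shift [-0.0086  0.0667 -0.0074] turn -0.002
top red 85 cen [0.5875 0.0045] len 0.043 theta 1.569 stem [ 0.5898 -0.0435]
top blue 113 cen [ 0.5469 -0.149 ] len 0.045 theta 0.034 stem [ 0.5949 -0.1484]
scene red 142 cen [0.5898 0.0047] len 0.052 theta 1.461 stem [ 0.5973 -0.0427]
scene blue 150 cen [ 0.5491 -0.1487] len 0.054 theta 0.078 stem [ 0.5971 -0.1502]
```

View pics/c.png

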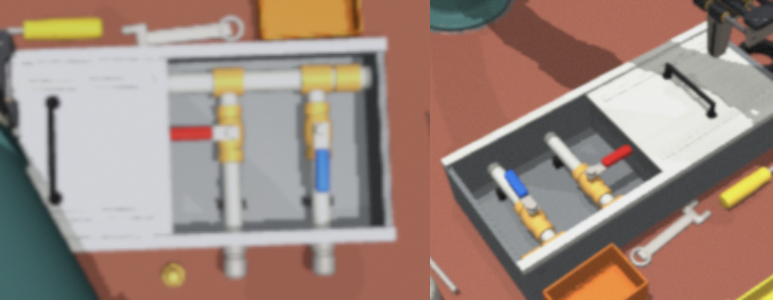

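Red lever lies across its pipe (top view 1.569 rad) and is at its stop; blue is unchanged. The gripper is on the left of the bar. Now close the cover.

Request:
move_arm(rows=[[-0.008,0.035,0,0],[-0.008,0.066,0,0],[-0.008,0.066,-0.015,0],[-0.008,0.066,-0.035,0],[-0.008,0.066,-0.06,0],[-0.008,0.066,-0.09,0],[-0.008,0.066,-0.12,0],[-0.008,0.066,-0.15,0]])

```text
time: 10.25
position: [0.574, 0.0458, 0.107]
eef_rot: [-1.568, -0.038, 0.034]
force: [1.3, 5.1, -4.3]
opening: 0.009
```

```bash
python3 to.py .579 -.07 .106
```

```text
t 10.25 pos [0.574  0.0458 0.107 ] F [ 1.3  5.1 -4.3] head 2.6 open 0.009
R [[0.999, 0.003, -0.045], [0.045, 0.002, 0.999], [0.003, -1.0, 0.002]] shift [-0.0003  0.0008 -0.1159] turn -0.003
```

Request:
move_arm(rows=[[0,0,-0.025,0],[0,0,-0.05,0],[0,0,-0.075,0],[0,0,-0.095,0],[0,0,-0.105,0],[0,0,-0.112,0],[0,0,-0.118,0],[0,0,-0.118,0]])

```text
time: 11.25
position: [0.579, -0.0721, 0.1059]
eef_rot: [-1.572, -0.036, 0.036]
force: [0.9, 2.3, 0.3]
opening: 0.009
```

```bash
python3 to.py .579 -.07 .106
```

```text
t 11.25 pos [ 0.579  -0.0721  0.1059] F [0.9 2.3 0.3] head 2.63 open 0.009
R [[0.999, 0.0, -0.046], [0.046, -0.001, 0.999], [0.0, -1.0, -0.001]] shift [ 0.0001 -0.0001  0.0021] turn -0.003
```

Request:
move_arm(rows=[[0,0,-0.004,0],[0,0,-0.008,0],[0,0,-0.012,0],[0,0,-0.012,0]])

```text
time: 11.75
position: [0.579, -0.0749, 0.1058]
eef_rot: [-1.561, -0.04, 0.041]
force: [-1.3, 19.0, 5.7]
opening: 0.004
```

```bash
python3 to.py .579 -.07 .106
```

```text
t 11.75 pos [ 0.579  -0.0749  0.1058] F [-1.3 19.   5.7] head 2.93 open 0.004
R [[0.999, -0.001, -0.051], [0.051, 0.009, 0.999], [-0.001, -1.0, 0.009]] shift [ 0.0003 -0.0002  0.0049] turn 0.002
```

Stopped at 19 N with only 3 mm of motion, so the cover is at its closed stop. Back off, rise and check.

Request:
move_arm(rows=[[0,0,0.015,0],[0,0,0.035,0],[0,-0.05,0.035,0],[0,-0.11,0.035,0],[0,-0.13,0.09,0],[0,-0.13,0.15,0],[0,-0.13,0.2,0],[0,-0.13,0.2,0]])

```text
time: 12.75
position: [0.5687, 0.1213, 0.2356]
eef_rot: [-1.569, -0.042, 0.042]
force: [-0.3, 0.4, 0.7]
opening: 0.003
```

```bash
python3 to.py .579 -.07 .106
python3 - <<'E'
from h import *
from station import capture
import pickle
d=pickle.load(open("d0.pkl","rb"));out=[]
for n,b in(("top",(350,210,400,285)),("scene",(235,230,300,300))):
    c=capture(n);out.append(c["image"])
    for k in(d[n],c):
        m=k["image"].max(2)<70;w=np.zeros_like(m);w[b[1]:b[3],b[0]:b[2]]=1;m,ce,s=blob(m&w);print(n,ce.round(2),s,cast(k,ce,.119).round(4))
    if n=="top":
        df=(np.abs(c["image"].astype(int)-d[n]["image"]).max(2)>60);print("diff cols/rows near loose things",[int(df[y0:y1,x0:x1].sum()) for x0,y0,x1,y1 in((225,180,300,200),(305,180,365,202),(175,250,215,290),(460,200,500,235),(320,300,340,318),(368,163,420,200),(445,230,520,322))])
cv2.imwrite("pics/e.png",np.hstack([out[0][150:330,160:530],out[1][150:400,60:480][:180]])[:,:,::-1])
E
```

```text
t 12.75 pos [0.5687 0.1213 0.2356] F [-0.3  0.4  0.7] head 3.07 open 0.003
R [[0.999, -0.001, -0.053], [0.053, 0.001, 0.999], [-0.0, -1.0, 0.001]] shift [ 1.000e-04  1.294e-01 -1.917e-01] turn 0.005
top [376.87 245.74] [374 222   6  49 103] [[ 0.5768 -0.0875  0.119 ]]
top [377.28 246.22] [374 222   6  49  96] [[ 0.5757 -0.0885  0.119 ]]
diff cols/rows near loose things [224, 0, 0, 0, 169, 0, 0]
scene [271.06 263.72] [254 244  35  43 186] [[ 0.5869 -0.0901  0.119 ]]
scene [270.64 263.98] [254 244  35  44 184] [[ 0.5871 -0.0912  0.119 ]]
```

View pics/e.png

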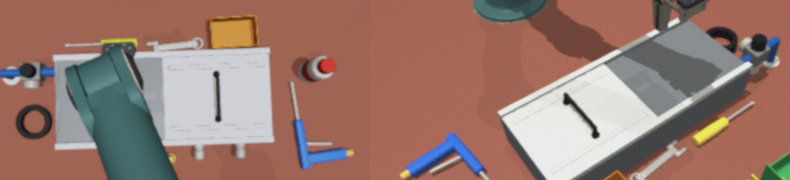

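Cover is closed, and the changes near the screwdriver and nipple are just the arm covering them. Contact positions of 0.1463 and −0.0749 plus about 29 mm for bar and finger give the full 250 mm stroke. Handing in.

```bash
python3 -c "
from station import robot
print(robot.close_job())"
```

```text
the job is handed in; nothing more can be done
None
```

I slid the cover open to its stop, pushed the red handle shut, and slid the cover closed again. I handed the job in at about 13 s of the 72 s allowed. `close_job` gives no verdict, so these are my own last checks:

- **Cover:** it hit its open stop at 29 N and its closed stop at 19 N. The bar now sits about 1 mm further closed than at the start. The finger contact positions at both ends match the full 250 mm stroke.
- **Red handle:** it stopped moving under 32 N. The top camera read 1.569 rad. The scene camera read 1.46 rad, just under the 1.48 limit, but its readings of both levers differed from the top camera's by about 0.05 rad. I trusted the stop and the top view. This was measured before the cover was closed over it.
- **Blue valve:** its lever did not move between the views before and after the red push.
- **Loose things:** five showed no change in the top view. The arm partly covered the screwdriver and the nipple, so I couldn't compare those by pixels, but the tool never went near them. The gripper ended in free air, touching nothing.

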